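Tighten a filter's lock collar with a pin spanner

ROBOT

A 6-joint arm with a two-finger parallel gripper is mounted at the origin on the work surface. World frame = base frame: x ahead of the robot, y to its left, z up, the work surface at z = 0. Lengths are in m, angles in rad, forces in N, time in s.
With the tool pointing down it reaches from about 0.25 to 0.775 m from the base axis. Payload 4 kg.
Tool frame: the origin (TCP) lies midway between the tips of the shut fingers; the grasp point (between the pads) lies 19 mm behind it; z points along the fingers, x is the direction in which the jaws open and shut, and the axes are right-handed (so a half turn about z gives the same grasp; the last joint's range is limited). The gripper opens to 94 mm and grips with 3 to 60 N. Pads are 16 mm wide; open, the fingers measure 119 mm over their backs; the gripper's body (75 mm by 177 mm) begins 78 mm behind the grasp point.
Start: joints at [1.027, 0.087, 1.371, -0, 1.684, -0.103], TCP at [0.235, 0.497, 0.206] pointing down, gripper open.
Joint ranges: [-3.1, 3.1], [-0.76, 2.03], [0.27, 2.55], [-1.08, 4.22], [0.17, 2.65], [-2.57, 2.57]. Speed limits (rad/s): [2.79, 2.79, 3.14, 3.14, 3.14, 3.14].

INTERFACE

Orientations are given as [roll, pitch, yaw] about the fixed x, y, z axes, in that order (R = Rz(yaw) Ry(pitch) Rx(roll)).
In Python, from bench import robot, eyes, close_job gives the robot as it stands.
- The arm moves only by the shell command python3 -m jog 'ROWS'. ROWS is JSON, a list of rows, each a list of 3 entries, a list of its own where there are three numbers: the turn, a rotation vector about the tool's x, y, z in degrees, then the shift along the tool's x, y, z in mm, then the closure, from -1 (fully open) to 1 (shut). In form: [[[wx, wy, wz], [x, y, z], claw], ...]. A call has 1 to 5 rows; each row is the pose to reach, as a shift and turn from the pose commanded when the call began, along the tool's axes at that moment; what a row does not reach only later rows make up. A row lasts 1/10 s, in which the tool goes at most 50 mm and 8.59 degrees, less where a joint would pass 70% of its speed; a pose out of reach is approached as far as the arm can. A call with a gripper value outside its range is refused whole. The fingers move at their own pace and stop on an object; the grip force is fixed at half the most. Time passes only in rows, so rows that repeat a pose let the fingers close. It gives the time, the measured TCP pose, the force and the opening at its end, in the units of the state.
- robot.get_obs(): the state, without advancing time (a new reading comes with each control period).
- eyes.snapshot(name): name is "side" or "top"; returns (picture, depth): 480x640x3 uint8, red, green, blue; 480x640 float32, m along the optical axis (not along the pixel's ray), 0 where there is no reading.
- eyes.camera_params(name): a dict with "mtx" (3x3 intrinsics, pixels), "world_to_cam" (4x4, takes a point from world to camera coordinates). Camera axes: x right, y up, looking along -z (the intrinsics and any distortion apply to the point x, -y, -z); pixel columns grow to the right and rows downward; lengths in m; the calibration is good to about 2 mm. A picture is of the moment at which its call begins. camera_params takes no time and is no camera call.
- close_job(): hands the job in, once; it reports no verdict.
The state is a dict: "time": time; "joint_positions": joint angles; "qvel": joint speeds; "joint_torque": joint torques, N m; "tool_pos": TCP position; "ee_rot": TCP orientation; "wrist_force": force on the tool from outside, world axes, zero at the start; "wrist_torque": the same for the moment, N m; "width": finger opening in m.
Only numpy, scipy, OpenCV 4.12 (cv2) and the standard library are available. Lean on these libraries where they do the work, as an engineer would, in place of code of your own. Each camera call takes 0.05 s, during which the arm holds its last target. There are 200 camera calls.

TASK

The lock collar on top of the small pressure filter is loose. Take the T-handled pin spanner from its rest block, put both of its prongs into the two holes of the collar, and with it turn the collar clockwise (seen from above) until the tab on its rim is fully home against the stop post. Then lift the spanner off and set it back upright on its rest block as it was, without shoving the glass dish, the short beaker or the amber jar about.

Things in the scene. Friction and masses are not known exactly. Their poses are not given: they have to be found in the camera images.
- spanner_grip (a point): Centre of the handle bar of the T-handled pin spanner (loose, about 0.35 kg, dark steel, upright). Handle bar: flat-sided, level, 110 mm long (its x), 18 mm wide (y), 20 mm high. Below it a round stem 14 mm thick, 40 mm long, then a head bar 90 x 30 x 10 mm parallel to the handle, its underside 60 mm below this point. z up. The same when turned by half a turn.
- prong_a (a point): Tip centre of one of the two round steel prongs (9 mm in diameter, 14 mm long, tapered tips) that stick down from the spanner's head: 74 mm below and 32 mm along +x from spanner_grip. Axes as spanner_grip.
- prong_b (a point): Tip centre of the other prong, 74 mm below and 32 mm along -x from spanner_grip. Axes as spanner_grip.
- rest: Fixed grey rest block: foot 100 (x) x 90 (y) x 8 mm, on it a block 44 (x) x 70 (y) mm, top 50 mm above the bench. Origin on the bench at its centre, z up. The spanner's head lies on the block with a prong hanging beyond each end of the 44 mm length (spanner x along rest x, either way round, about 5 mm of play each way); spanner_grip is then 110 mm above the bench.
- collar_top (a point): Centre of the lock collar's top face, on its turning axis, 96 mm above the bench; turns with the collar. The collar is a flat steel ring 110 mm across, 16 mm thick, with a 30 mm opening in the middle and two pin holes. x runs through the two pin holes, z up; a tab 14 mm wide sticks out of the rim in +y to 68 mm. With the prongs fully in, the spanner's head lies on this face, spanner_grip 60 mm above it.
- housing: The fixed pressure filter below the collar: upright steel cylinder 100 mm across on a 140 mm round foot, origin on the bench on the collar's axis, z up. A brass outlet stub sticks out in -x to 82 mm from the axis, 40 mm up. A dark upright stop post (14 x 12 mm, top 100 mm above the bench, 64 mm from the axis) stands on the foot, clockwise of the collar's tab.
- hole_a (a point): Centre of the mouth of one pin hole (13 mm in diameter, 16 mm deep through the collar, slightly countersunk), 32 mm from collar_top along its +x. Either prong may go in either hole. Axes as collar_top.
- hole_b (a point): Centre of the mouth of the other pin hole, 32 mm from collar_top along its -x. Axes as collar_top.
- collar (a joint): Collar angle in rad; grows as it turns clockwise seen from above. 0 fully loose, 1.1 home with its tab against the stop post; starts between 0 and 0.4. Turns stiffly (about 0.2 N m of friction) and stays where it is left. Because of the prongs' play in the holes the spanner turns up to about 0.1 rad before the collar follows.
- dish: Loose glass dish, 84 mm across and 18 mm high, among the task's things. Origin at the underside's centre. Not to be moved.
- short_beaker: Loose glass beaker, 80 mm across and 70 mm high, at the right (-y). Origin at the underside's centre. Not to be moved.
- jar: Loose amber glass jar with a black cap, 68 mm across and 85 mm high, at the left (+y). Origin at the underside's centre. Not to be moved.
There are look-alikes about, which are no part of the job. Leave any blue look-alike of the part that bears spanner_grip alone. What is shaped like the rest but purple is not meant.

How it is judged:
By the outcome, as a careful person would: the job done as asked, in the order asked, and still so for the second after the job is handed in, with the robot touching nothing.
It also fails if it takes over 64 s, if anything falls off the work surface, if the arm or the gripper's body presses on something with over 40 N, if the wrist force passes 120 N, or if a joint passes its speed limit or range.

## Working session

There is one attempt and no reset: what is moved stays moved. The work goes in short steps, Python scripts to look and compute and a shell command to move; the robot and the scene stay as the last step left them, time stands still between calls to the robot, and variables do not carry over. Pictures are saved under pics/ and viewed, about 8 in all and at most 12, crops included, and the job is handed in when it is done.

```bash
mkdir -p pics; ls
python3 - <<'E'
from bench import robot, eyes
import cv2,numpy as np
for n in ("side","top"):
    p,d=eyes.snapshot(n); cv2.imwrite(f"pics/{n}0.png",p[:,:,::-1]); np.save(f"pics/{n}0.npy",d)
    c=eyes.camera_params(n); print(n,np.round(c["mtx"],1).tolist(),np.round(c["world_to_cam"],3).tolist(),[k for k in c])
    print((d>0).mean())
print(robot.get_obs())
E
```

```text
pics
side [[568.4, 0.0, 311.6], [0.0, 568.4, 243.2], [0.0, 0.0, 1.0]] [[0.768, -0.64, -0.015, -0.376], [0.352, 0.402, 0.845, -0.249], [-0.535, -0.654, 0.534, -1.262], [0.0, 0.0, 0.0, 1.0]] ['mtx', 'world_to_cam']
0.99189453125
top [[523.8, 0.0, 324.5], [0.0, 523.8, 240.2], [0.0, 0.0, 1.0]] [[0.026, -1.0, 0.014, -0.021], [0.985, 0.028, 0.168, -0.513], [-0.168, 0.009, 0.986, -1.162], [0.0, 0.0, 0.0, 1.0]] ['mtx', 'world_to_cam']
0.996064453125
{'time': 0.1, 'joint_positions': array([ 1.02692431e+00,  8.78664986e-02,  1.37207209e+00, -3.23075778e-05,
        1.68359913e+00, -1.03126783e-01]), 'qvel': array([ 1.30033046e-03, -2.37153790e-03, -4.05427717e-03,  4.84561444e-05,
        6.15177189e-04,  9.02603089e-04]), 'joint_torque': array([ 2.52389778e-03, -3.41251445e+01, -3.03301370e+01,  7.20509654e-02,
        3.04312678e-02, -8.04670344e-05]), 'tool_pos': array([0.23441205, 0.49700696, 0.20444494]), 'ee_rot': array([-3.14142436e+00,  1.93803060e-03,  1.13004765e+00]), 'wrist_force': array([ 0.20104196, -0.67715732, -0.04695847]), 'wrist_torque': array([-0.02539752,  0.02492038,  0.03703008]), 'width': 0.09412530306782754}
```

View pics/top0.png

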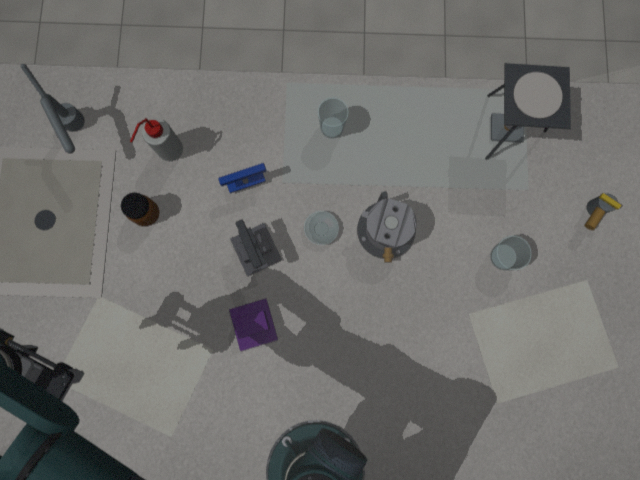

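View pics/side0.png

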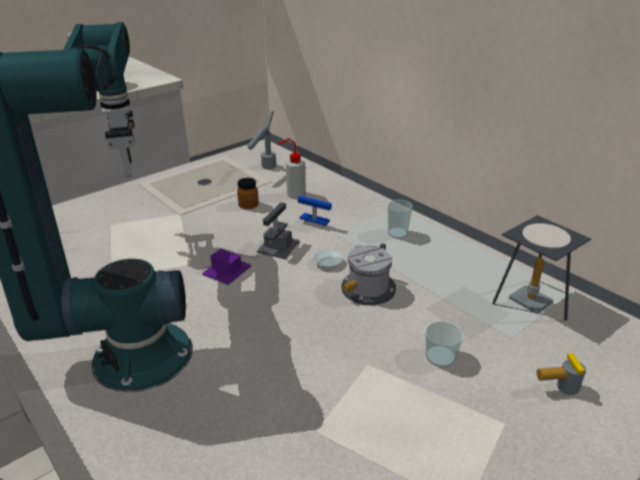

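Candidates: dark steel spanner on the grey rest at top (255,246); blue look-alike at (243,178); purple rest look-alike at (253,324); the tap at (55,110) is not a spanner. I choose the dark one on the grey block and check it in a close crop, with the collar.

```bash
cat > h.py <<'E'
import numpy as np,cv2
from bench import robot,eyes
def ray(n,uv):
    c=eyes.camera_params(n);W=np.array(c["world_to_cam"]);K=np.array(c["mtx"])
    v=np.linalg.inv(K)@[uv[0],uv[1],1]; d=W[:3,:3].T@(v*[1,-1,-1]); o=-W[:3,:3].T@W[:3,3]
    return o,d
def onz(n,uv,z):
    o,d=ray(n,uv); return o+d*(z-o[2])/d[2]
def cloud(n,d):
    vv,uu=np.indices(d.shape); c=eyes.camera_params(n);W=np.array(c["world_to_cam"]);K=np.array(c["mtx"])
    P=np.stack([(uu-K[0,2])/K[0,0]*d,-(vv-K[1,2])/K[1,1]*d,-d],-1)
    return (P-W[:3,3])@W[:3,:3]
def proj(n,p):
    c=eyes.camera_params(n);W=np.array(c["world_to_cam"]);K=np.array(c["mtx"])
    q=W[:3,:3]@p+W[:3,3]; q=K@(q*[1,-1,-1]); return q[:2]/q[2]
def crop(n,x0,y0,w,h,s,out):
    p,d=eyes.snapshot(n); cv2.imwrite(out,cv2.resize(p[y0:y0+h,x0:x0+w,::-1],None,fx=s,fy=s,interpolation=cv2.INTER_CUBIC)); return p,d
E
python3 - <<'E'
from h import *
a=cv2.imread("pics/top0.png");b=cv2.imread("pics/side0.png")
A=cv2.resize(a[180:290,225:425],None,fx=4,fy=4,interpolation=2)[:,:800]
cv2.imwrite("pics/c0.png",A)
P=cloud("top",np.load("pics/top0.npy"))
def rep(nm,m):
    ys,xs=np.nonzero(m); q=np.c_[P[m][:,:2]].astype(np.float32); r=cv2.minAreaRect(q); print(nm,m.sum(),P[m].mean(0).round(4),"rect",np.round(r[0],4),np.round(r[1],4),round(r[2],1))
Z=P[...,2]; roi=np.zeros(Z.shape,bool)
R=roi.copy();R[215:280,225:285]=1
for lo,hi in((.112,.13),(.1,.13),(.04,.062),(.004,.02)): rep(("rest",lo),R&(Z>lo)&(Z<hi))
R=roi.copy();R[180:260,350:425]=1
for lo,hi in((.09,.102),):
    m=R&(Z>lo)&(Z<hi); rep("collar",m)
    q=P[m][:,:2].astype(np.float32); print(cv2.minEnclosingCircle(q))
E
```

```text
('rest', 0.112) 424 [0.488  0.1568 0.1191] rect [0.4886 0.1573] [0.1093 0.0183] 25.5
('rest', 0.1) 440 [0.4875 0.1563 0.1187] rect [0.4884 0.1573] [0.1095 0.0183] 25.5
('rest', 0.04) 502 [0.4928 0.1512 0.0521] rect [0.4905 0.1533] [0.0892 0.0699] 27.0
('rest', 0.004) 697 [0.4888 0.1483 0.0076] rect [0.4927 0.1568] [0.1465 0.1388] 4.1
collar 1842 [ 0.5498 -0.1524  0.0953] rect [ 0.5514 -0.1515] [0.1155 0.1099] 47.8
((0.556181013584137, -0.1507948786020279), 0.06289999932050705)
```

View pics/c0.png

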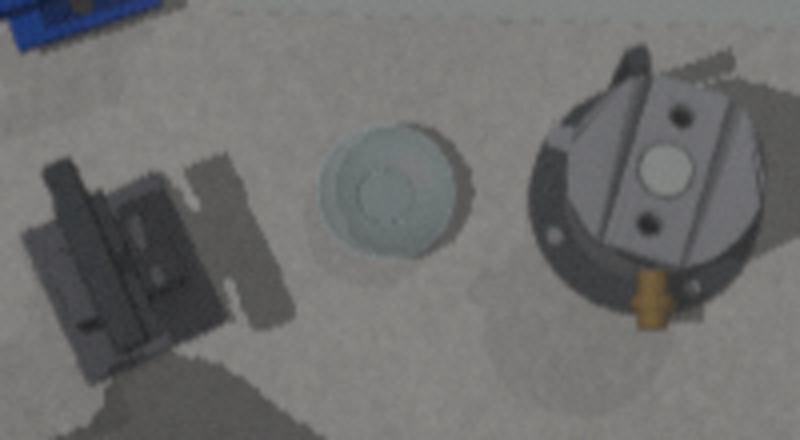

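Run:
```python
from h import *
for n in("top","side"):
    img=cv2.imread(f"pics/{n}0.png");P=cloud(n,np.load(f"pics/{n}0.npy"));Z=P[...,2]
    m=(np.hypot(P[...,0]-.488,P[...,1]-.157)<.07)&(Z>.113)&(Z<.127)
    r=cv2.minAreaRect(P[m][:,:2].astype(np.float32));print(n,"handle",m.sum(),np.round(r[0],4),np.round(r[1],4),round(r[2],1),Z[m].mean().round(4))
    c0=np.array([.55,-.1515])
    m=(np.hypot(P[...,0]-c0[0],P[...,1]-c0[1])<.062)&(abs(Z-.096)<.004)
    q=P[m][:,:2]; print(" collar",m.sum(),Z[m].mean().round(4))
    # outer boundary circle fit (robust)
    h=cv2.convexHull(q.astype(np.float32))[:,0]; w=np.ones(len(h),bool)
    for _ in range(5):
        A=np.c_[2*h,np.ones(len(h))][w];s=np.linalg.lstsq(A,(h[w]**2).sum(1),rcond=None)[0];R=np.sqrt(s[2]+s[0]**2+s[1]**2);e=np.hypot(*(h-s[:2]).T)-R;w=abs(e)<.002
    print(" circle",s[:2].round(4),R.round(4),w.sum(),len(h))
    g=cv2.cvtColor(img,cv2.COLOR_BGR2GRAY).astype(float)
    # radius profile of the hole ring on plane z=.096
    for nm,uv in(("a",(395.25,209.25)),("b",(387.25,235.75))):
        X=onz("top",uv,.096);u=proj(n,X);x,y=np.round(u).astype(int);win=g[y-6:y+7,x-6:x+7];t=np.percentile(win,70);k=np.clip(t-25-win,0,None);yy,xx=np.indices(win.shape)
        k[np.hypot(xx-6,yy-6)>5]=0
        cu=((xx*k).sum()/k.sum()+x-6,(yy*k).sum()/k.sum()+y-6);H=onz(n,cu,.096);print(" hole",nm,X[:2].round(4),np.round(cu,1),H[:2].round(4))
    m=(np.hypot(P[...,0]-c0[0],P[...,1]-c0[1])<.08)&(np.hypot(P[...,0]-c0[0],P[...,1]-c0[1])>.0575)&(Z>.085)
    for z0,z1 in((.088,.0975),(.0975,.104)):
        k=m&(Z>z0)&(Z<=z1);print(" rim pts",z0,k.sum(),P[k].mean(0).round(4))
```

```text
top handle 421 [0.4886 0.1573] [0.1093 0.0183] 25.5 0.1191
 collar 1645 0.0955
 circle [ 0.5514 -0.1498] 0.0587 21 29
 hole a [ 0.5783 -0.1628] [394.8 208.9] [ 0.579  -0.1618]
 hole b [ 0.5178 -0.1453] [386.6 235.7] [ 0.5178 -0.1439]
 rim pts 0.088 32 [ 0.5741 -0.1123  0.0933]
 rim pts 0.0975 25 [ 0.6117 -0.1378  0.1002]
side handle 172 [0.4872 0.1551] [0.1121 0.0222] 28.3 0.1195
 collar 892 0.0962
 circle [ 0.5501 -0.1541] 0.0562 15 29
 hole a [ 0.5783 -0.1628] [380.5 254.4] [ 0.5812 -0.1608]
 hole b [ 0.5178 -0.1453] [357.6 260.5] [ 0.5195 -0.143 ]
 rim pts 0.088 48 [ 0.5528 -0.1646  0.0937]
 rim pts 0.0975 23 [ 0.5914 -0.156   0.0992]
```

```bash
python3 -m jog '[[[0,0,0],[-20,37,0],-1],[[0,0,0],[-40,74,0],-1],[[0,0,0],[-60,111,0],-1],[[0,0,0],[-80,148,0],-1],[[0,0,0],[-100,187,0],-1]]' && python3 -m jog '[[[0,0,-8],[-20,37,0],-1],[[0,0,-16],[-40,74,0],-1],[[0,0,-24],[-60,111,0],-1],[[0,0,-32],[-80,148,0],-1],[[0,0,-40],[-99,188,0],-1]]' && python3 -m jog '[[[0,0,-8],[0,0,0],-1],[[0,0,-10.8],[0,0,10],-1],[[0,0,-10.8],[0,0,20],-1],[[0,0,-10.8],[0,0,30],-1]]'
cat >> h.py <<'E'
def to(x,y,z,yawdeg):
    o=robot.get_obs();p=np.array(o["tool_pos"]);yw=o["ee_rot"][2]
    d=np.array([x,y,z])-p;c,s=np.cos(yw),np.sin(yw)
    print("now",p.round(4),np.degrees(o["ee_rot"]).round(2),"shift mm",(1000*np.array([c*d[0]+s*d[1],s*d[0]-c*d[1],-d[2]])).round(1),"wz",round(np.degrees(yw)-yawdeg,1),"F",o["wrist_force"].round(1),"M",o["wrist_torque"].round(2),"w",o["width"],"t",o["time"])
E
python3 -c "
from h import *
to(.4886,.1573,.091,115.5)"
```

```text
time: 0.6
tool_pos: [0.3615, 0.3257, 0.205]
ee_rot: [-3.141, 0.001, 1.131]
wrist_force: [0.8, -0.5, -0.0]
width: 0.0935
time: 1.1
tool_pos: [0.4873, 0.1587, 0.2051]
ee_rot: [-3.141, -0.0, 1.823]
wrist_force: [0.4, 0.7, -0.3]
width: 0.0945
time: 1.5
tool_pos: [0.4866, 0.1601, 0.1743]
ee_rot: [-3.141, -0.0, 2.004]
wrist_force: [0.1, 0.4, -0.3]
width: 0.0939
now [0.4866 0.1601 0.1743] [-1.7994e+02 -2.0000e-02  1.1483e+02] shift mm [-3.4  0.7 83.3] wz -0.7 F [ 0.1  0.4 -0.3] M [0.01 0.02 0.01] w 0.09391410340306634 t 1.5
```

```bash
python3 -m jog '[[[0,0,0],[-3,0.7,20],-1],[[0,0,0],[-3,0.7,40],-1],[[0,0,0],[-3,0.7,60],-1],[[0,0,0],[-3,0.7,75],-1],[[0,0,0],[-3,0.7,83],-1]]' && python3 -m jog '[[[0,0,0],[0,0,0],-1]]'
python3 - <<'E'
from h import *
to(.4886,.1573,.091,115.5)
crop("side",180,130,200,150,4,"pics/c1.png")
E
```

```text
time: 2.0
tool_pos: [0.4873, 0.1578, 0.0901]
ee_rot: [-3.138, -0.001, 2.005]
wrist_force: [-0.3, 0.9, 0.2]
width: 0.0942
time: 2.1
tool_pos: [0.4875, 0.1578, 0.0907]
ee_rot: [-3.138, -0.001, 2.006]
wrist_force: [-0.4, -0.2, 0.5]
width: 0.094
now [0.4875 0.1578 0.0907] [-1.7981e+02 -5.0000e-02  1.1491e+02] shift mm [-0.9  0.8 -0.3] wz -0.6 F [-0.4 -0.2  0.5] M [ 0.07 -0.01 -0.01] w 0.09397846675362058 t 2.1
```

View pics/c1.png

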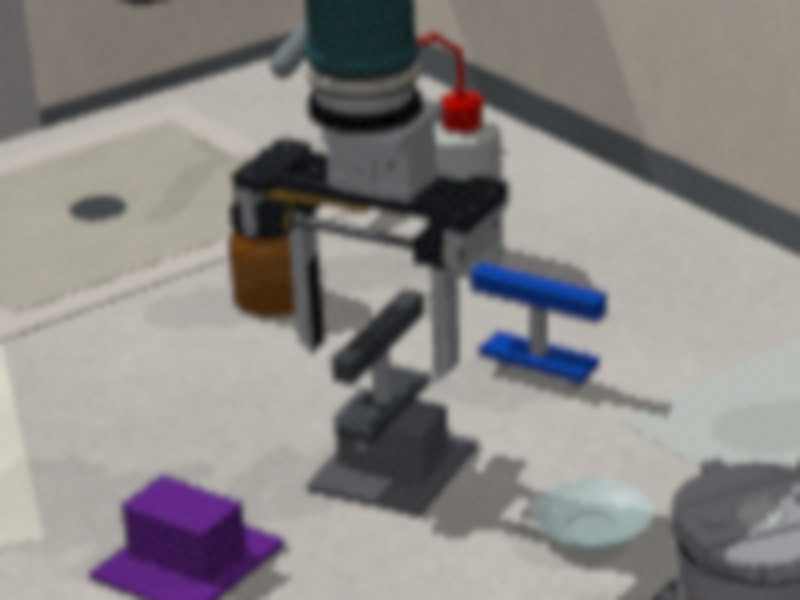

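The fingers straddle the dark handle (crop 380,335), its head on the grey block; blue one is clear at right. Closing and lifting.

```bash
python3 -m jog '[[[0,0,-0.6],[-0.6,0.8,0],1],[[0,0,-0.6],[-0.6,0.8,0],1],[[0,0,-0.6],[-0.6,0.8,0],1],[[0,0,-0.6],[-0.6,0.8,0],1],[[0,0,-0.6],[-0.6,0.8,0],1]]' && python3 -m jog '[[[0,0,0],[0,0,0],1],[[0,0,0],[0,0,0],1],[[0,0,0],[0,0,0],1],[[0,0,0],[0,0,0],1]]' &&python3 -c "
from h import *
to(.4886,.1573,.091,115.5)"
```

```text
time: 2.65
tool_pos: [0.49, 0.1575, 0.0928]
ee_rot: [3.141, 0.0, 2.016]
wrist_force: [-0.0, -1.3, -0.0]
width: 0.0572
time: 3.05
tool_pos: [0.4898, 0.1575, 0.0925]
ee_rot: [-3.142, -0.0, 2.016]
wrist_force: [0.0, 0.5, 0.7]
width: 0.0256
now [0.4898 0.1575 0.0925] [-180.    -0.   115.5] shift mm [ 0.3 -1.2  1.5] wz -0.0 F [0.  0.5 0.7] M [ 0.04 -0.01 -0.02] w 0.02564389280114281 t 3.05
```

```bash
python3 -m jog '[[[0,0,0],[0,0,0],1],[[0,0,0],[0,0,0],1],[[0,0,0],[0,0,0],1],[[0,0,0],[0,0,0],1],[[0,0,0],[0,0,0],1]]' && python3 -c "
from h import *
to(.4886,.1573,.091,115.5)" && python3 -m jog '[[[0,0,0],[0,0,-20],1],[[0,0,0],[0,0,-40],1],[[0,0,0],[0,0,-65],1],[[0,0,0],[0,0,-95],1],[[0,0,0],[0,0,-110],1]]' && python3 -m jog '[[[0,0,0],[0,0,0],1]]' && python3 -c "
from h import *
to(.549,-.153,.2,73.7)"
```

```text
time: 3.55
tool_pos: [0.4898, 0.1576, 0.0925]
ee_rot: [3.142, -0.0, 2.016]
wrist_force: [-0.1, 0.8, 0.5]
width: 0.0176
now [0.4898 0.1576 0.0925] [ 1.800e+02 -2.000e-02  1.155e+02] shift mm [ 0.2 -1.2  1.5] wz 0.0 F [-0.1  0.8  0.5] M [ 0.3   0.09 -0.  ] w 0.01764217707848709 t 3.55
time: 4.05
tool_pos: [0.4906, 0.1574, 0.2045]
ee_rot: [3.139, 0.001, 2.016]
wrist_force: [-0.1, -0.1, -3.8]
width: 0.0179
time: 4.15
tool_pos: [0.4911, 0.1576, 0.2047]
ee_rot: [3.137, 0.001, 2.016]
wrist_force: [1.3, 0.0, -2.7]
width: 0.0181
now [0.4911 0.1576 0.2047] [1.7974e+02 8.0000e-02 1.1549e+02] shift mm [-305.3  -81.4    4.7] wz 41.8 F [ 1.3  0.  -2.7] M [ 0.09  0.03 -0.  ] w 0.018114428255741544 t 4.15
```

```bash
python3 -m jog '[[[0,0,0],[-25,-7,0],1],[[0,0,0],[-60,-16,0],1],[[0,0,0],[-95,-25,0],1],[[0,0,0],[-130,-34,0],1],[[0,0,0],[-160,-43,0],1]]' && python3 -m jog '[[[0,0,8],[-30,-8,0],1],[[0,0,16],[-60,-16,0],1],[[0,0,25],[-95,-25,0],1],[[0,0,33],[-125,-33,0],1],[[0,0,41.8],[-145,-38,0],1]]' && python3 -m jog '[[[0,0,0],[0,0,0],1],[[0,0,0],[0,0,0],1],[[0,0,0],[0,0,0],1]]'
python3 - <<'E'
from h import *
to(.549,-.153,.2,73.7)
n="top"
p,d=crop(n,320,150,140,110,5,"pics/c2.png");P=cloud(n,d);Z=P[...,2]
for nm,lo,hi in(("handle",.222,.245),("head",.165,.185)):
    m=(np.hypot(P[...,0]-.549,P[...,1]+.153)<.075)&(Z>lo)&(Z<hi); print(nm,m.sum(),Z[m].mean() if m.any() else 0)
crop("side",280,150,200,150,4,"pics/c3.png")
E
```

```text
time: 4.65
tool_pos: [0.519, -0.0071, 0.1997]
ee_rot: [-3.138, -0.002, 2.015]
wrist_force: [0.7, 0.9, -3.6]
width: 0.0175
time: 5.15
tool_pos: [0.5471, -0.1547, 0.1993]
ee_rot: [-3.137, 0.0, 1.282]
wrist_force: [1.0, 0.7, -3.6]
width: 0.0178
time: 5.45
tool_pos: [0.5475, -0.1516, 0.2013]
ee_rot: [-3.139, -0.001, 1.292]
wrist_force: [1.5, -0.7, -3.3]
width: 0.0173
now [ 0.5475 -0.1516  0.2013] [-1.7987e+02 -4.0000e-02  7.4030e+01] shift mm [-0.9  1.9  1.3] wz 0.3 F [ 1.5 -0.7 -3.3] M [ 0.03  0.   -0.02] w 0.017281314160529054 t 5.45
handle 237 0.22807293015923324
head 96 0.16843837819355226
```

View pics/c3.png

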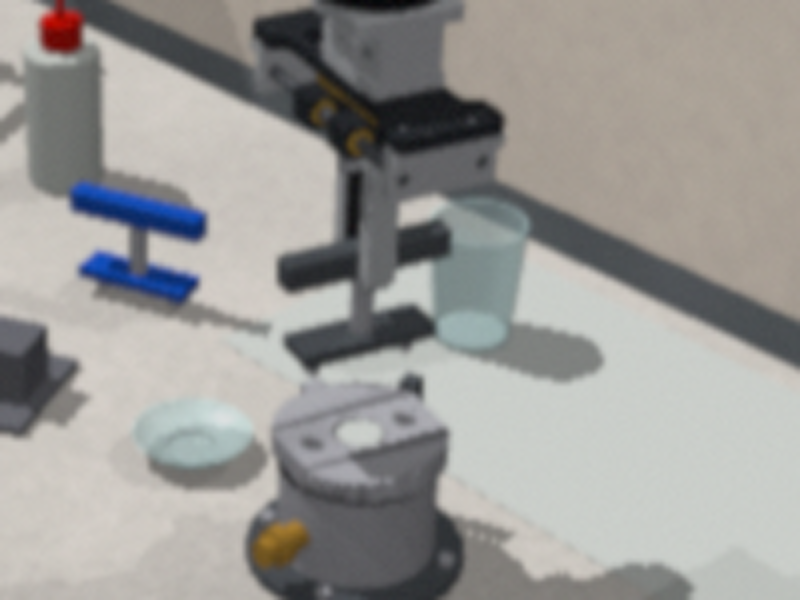

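View pics/c2.png

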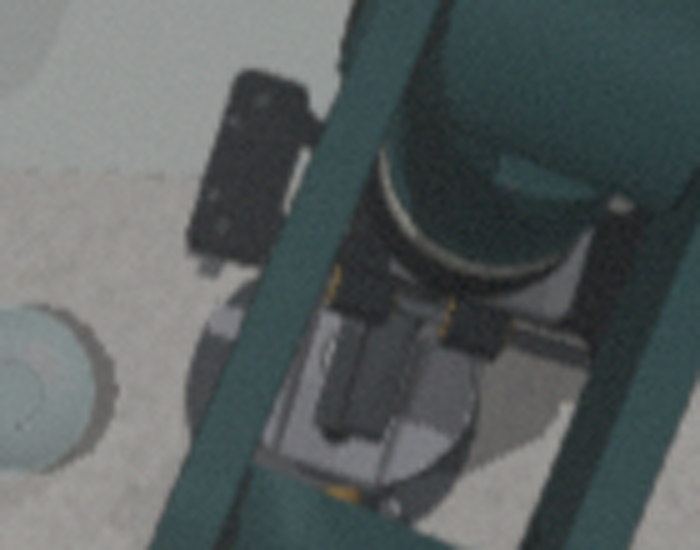

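Run:
```python
from h import *
n="side";p,d=eyes.snapshot(n);P=cloud(n,d);Z=P[...,2];hs=cv2.cvtColor(p,cv2.COLOR_RGB2HSV)
near=(np.hypot(P[...,0]-.549,P[...,1]+.153)<.075)
for nm,z in(("handle",.2288),("head",.1688)):
    m=near&(abs(Z-z)<.006)&(hs[...,2]<110)
    r=cv2.minAreaRect(P[m][:,:2].astype(np.float32));print(nm,m.sum(),np.round(r[0],4),np.round(r[1],4),round(r[2],1),Z[m].mean().round(4))
t=[onz(n,u,.145) for u in((358.25,241),(381.75,237))];print("tips",np.round(t,4),np.round((t[0]+t[1])/2,4),np.degrees(np.arctan2(*(t[1]-t[0])[[1,0]])))
t=[onz(n,u,.096) for u in((358.25,260.75),(381.25,255))];print("holes",np.round(t,4),np.round((t[0]+t[1])/2,4),np.degrees(np.arctan2(*(t[1]-t[0])[[1,0]])))
# close look at tips, holes
cv2.imwrite("pics/c4.png",cv2.resize(p[225:275,335:405,::-1],None,fx=10,fy=10,interpolation=2))
to(.549,-.153,.2,73.7)
```

```text
handle 243 [ 0.5463 -0.1574] [0.0358 0.1093] 66.7 0.2286
head 286 [ 0.5466 -0.1544] [0.0343 0.0915] 74.8 0.1693
tips [[ 0.5277 -0.1345  0.145 ]
 [ 0.5838 -0.159   0.145 ]] [ 0.5558 -0.1468  0.145 ] -23.598792578600907
holes [[ 0.5198 -0.1449  0.096 ]
 [ 0.5805 -0.164   0.096 ]] [ 0.5501 -0.1544  0.096 ] -17.42768638394052
now [ 0.5479 -0.1516  0.2024] [-1.7999e+02 -2.0000e-02  7.4030e+01] shift mm [-1.1  1.4  2.4] wz 0.3 F [ 0.1  0.4 -3.6] M [ 0.05 -0.    0.01] w 0.018017591680695867 t 5.6
```

View pics/c4.png

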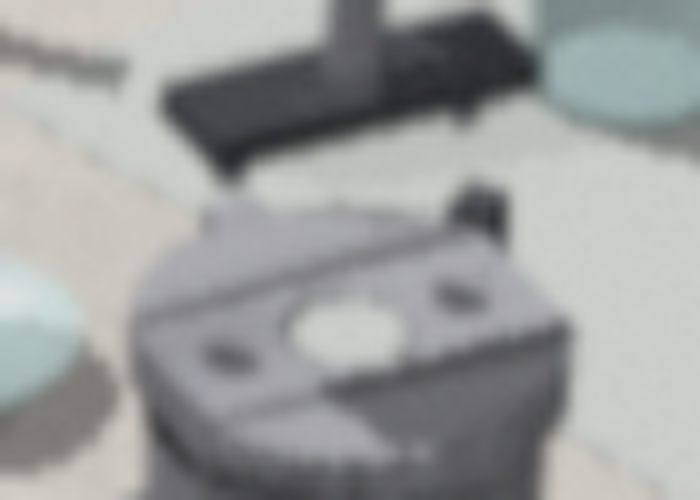

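Run:
```python
from h import *
f=lambda x,y,z:onz("side",(335+(x+.5)/10-.5,225+(y+.5)/10-.5),z)
a=f(194,121,.1688);b=f(512,36,.1688);print("head ends",a.round(4),b.round(4),((a+b)/2).round(4),np.linalg.norm(a-b).round(4),np.degrees(np.arctan2(*(b-a)[[1,0]])))
a=f(229,358,.096);b=f(462,297,.096);print("holes",a.round(4),b.round(4),((a+b)/2).round(4),np.linalg.norm(a-b).round(4),np.degrees(np.arctan2(*(b-a)[[1,0]])))
a=f(232,178,.1448);b=f(463,117,.1448);print("tips",a.round(4),b.round(4),((a+b)/2).round(4),np.linalg.norm(a-b).round(4),np.degrees(np.arctan2(*(b-a)[[1,0]])))
print("stem", f(354,90,.1688).round(4))
```

```text
head ends [ 0.5067 -0.1407  0.1688] [ 0.5919 -0.1629  0.1688] [ 0.5493 -0.1518  0.1688] 0.0881 -14.599383924907873
holes [ 0.5195 -0.1423  0.096 ] [ 0.582  -0.1608  0.096 ] [ 0.5508 -0.1516  0.096 ] 0.0652 -16.431208504466188
tips [ 0.5228 -0.1379  0.1448] [ 0.5849 -0.1549  0.1448] [ 0.5539 -0.1464  0.1448] 0.0644 -15.261128821693815
stem [ 0.5453 -0.1556  0.1688]
```

```bash
python3 -m jog '[[[0,0,0],[0,1.8,10],1],[[0,0,0.3],[0,1.8,22],1],[[0,0,0.3],[0,1.8,34],1],[[0,0,0.3],[0,1.8,42],1],[[0,0,0.3],[0,1.8,44],1]]' && python3 -m jog '[[[0,0,0],[0,0,0],1],[[0,0,0],[0,0,0],1]]'
python3 - <<'E'
from h import *
to(.549,-.153,.1385,73.7)
crop("side",335,225,70,50,10,"pics/c5.png")
E
```

```text
time: 6.1
tool_pos: [0.5487, -0.1528, 0.1561]
ee_rot: [-3.138, -0.0, 1.285]
wrist_force: [-0.2, -0.4, -3.1]
width: 0.0175
time: 6.3
tool_pos: [0.55, -0.1533, 0.159]
ee_rot: [3.141, -0.0, 1.285]
wrist_force: [-0.1, 0.3, -3.2]
width: 0.0179
now [ 0.55   -0.1533  0.159 ] [179.95  -0.    73.6 ] shift mm [ 0.  -1.1 20.5] wz -0.1 F [-0.1  0.3 -3.2] M [-0.05 -0.02  0.02] w 0.017869116863511822 t 6.3
```

View pics/c5.png

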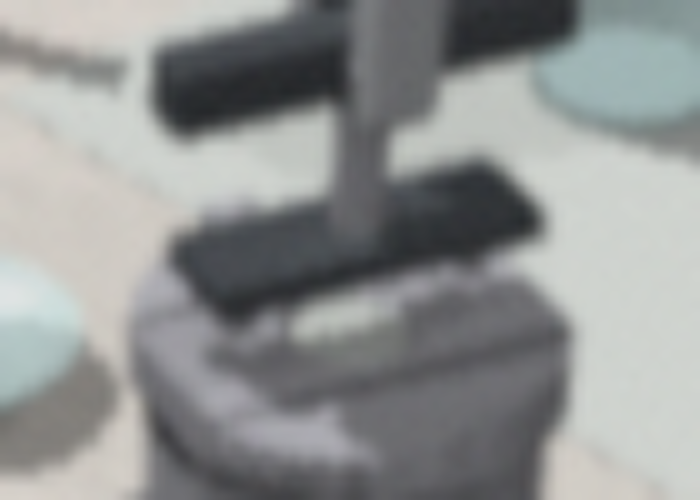

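Run:
```python
from h import *
f=lambda x,y,z:onz("side",(335+(x+.5)/10-.5,225+(y+.5)/10-.5),z)
a=f(199,281,.1265);b=f(515,188,.1265);print("head ends",a.round(4),b.round(4),((a+b)/2).round(4),np.linalg.norm(a-b).round(4),np.degrees(np.arctan2(*(b-a)[[1,0]])))
h=f(345.5,327.5,.096); print(h)
for q in (a+(b-a)*13/90,a+(b-a)*77/90):
  q=q.copy()
  for z in(.1025,): q[2]=z; print("tip proj",(proj("side",q)-[335,225])*10)
q=np.array([.5508,-.1516,.096]);print((proj("side",q)-[335,225])*10,(proj("side",q+[0,0,.0065])-[335,225])*10)
n="side";p,d=eyes.snapshot(n);P=cloud(n,d);Z=P[...,2];V=p.max(2)
m=(np.hypot(P[...,0]-.549,P[...,1]+.153)<.07)&(abs(Z-.1265)<.004)&(V<85)
r=cv2.minAreaRect(P[m][:,:2].astype(np.float32));print(m.sum(),r,P[m].mean(0))
```

```text
head ends [ 0.5051 -0.1457  0.1265] [ 0.5926 -0.1665  0.1265] [ 0.5488 -0.1561  0.1265] 0.0899 -13.360907099849108
[ 0.55052186 -0.1514997   0.096     ]
tip proj [238.13802247 345.14506302]
tip proj [460.84136    278.23751432]
[342.08848097 322.75959228] [343.12851442 300.85483621]
208 ((0.548343300819397, -0.15776245296001434), (0.031200001016259193, 0.08913001418113708), 71.87175750732422) [ 0.54718417 -0.15855685  0.12677923]
```

```bash
python3 -m jog '[[[0,0,0],[0.4,-0.9,0],1],[[0,0,0],[0.4,-0.9,3],1],[[0,0,0],[0.4,-0.9,6],1],[[0,0,0],[0.4,-0.9,8],1],[[0,0,0],[0.4,-0.9,9],1]]' && python3 -m jog '[[[0,0,0],[0,0,1],1],[[0,0,0],[0,0,2],1],[[0,0,0],[0,0,2],1]]' && python3 -c "
from h import *
to(.549,-.153,.1385,73.7)"
```

```text
time: 6.9
tool_pos: [0.5488, -0.1524, 0.1489]
ee_rot: [-3.141, -0.0, 1.285]
wrist_force: [-0.0, -0.2, -2.5]
width: 0.0178
time: 7.2
tool_pos: [0.549, -0.1525, 0.1473]
ee_rot: [-3.141, -0.0, 1.285]
wrist_force: [-0.1, 0.0, -3.0]
width: 0.018
now [ 0.549  -0.1525  0.1473] [-1.7999e+02 -1.0000e-02  7.3600e+01] shift mm [-0.5  0.2  8.8] wz -0.1 F [-0.1  0.  -3. ] M [-0.01  0.04 -0.03] w 0.017956905527977265 t 7.2
```

No contact force while tips should be about 5 mm below the collar face: the prongs seem to be in. Continue down.

```bash
python3 -m jog '[[[0,0,0],[0,0,2],1],[[0,0,0],[0,0,4],1],[[0,0,0],[0,0,5.5],1],[[0,0,0],[0,0,5.5],1],[[0,0,0],[0,0,5.5],1]]' && python3 -m jog '[[[0,0,0],[0,0,1],1],[[0,0,0],[0,0,1.5],1],[[0,0,0],[0,0,1.5],1]]'
python3 - <<'E'
from h import *
to(.549,-.153,.1385,73.7)
crop("side",335,225,70,50,10,"pics/c6.png")
E
```

```text
time: 7.7
tool_pos: [0.549, -0.1525, 0.1419]
ee_rot: [-3.141, -0.0, 1.285]
wrist_force: [0.1, 0.2, -3.5]
width: 0.018
time: 8.0
tool_pos: [0.549, -0.1525, 0.1404]
ee_rot: [-3.141, -0.0, 1.285]
wrist_force: [0.0, 0.4, -3.0]
width: 0.0179
now [ 0.549  -0.1525  0.1404] [-1.7999e+02 -1.0000e-02  7.3600e+01] shift mm [-0.5  0.2  1.9] wz -0.1 F [ 0.   0.4 -3. ] M [0.05 0.02 0.04] w 0.017903510742199435 t 8.0
```

View pics/c6.png

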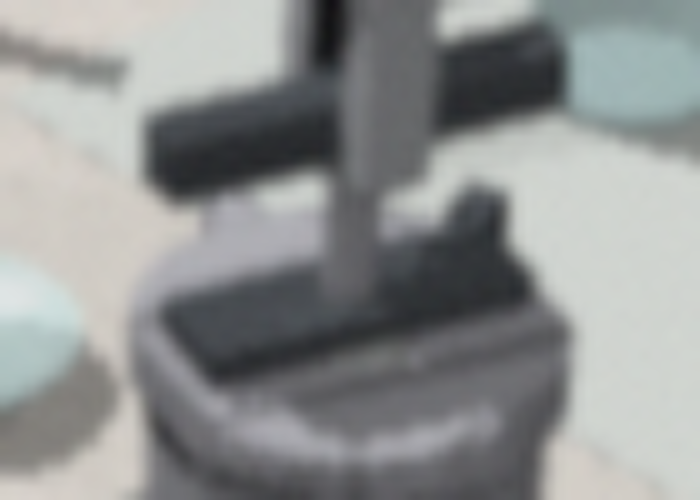

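```bash
python3 -m jog '[[[0,0,5],[0,0,0.8],1],[[0,0,11],[-0.1,0,1],1],[[0,0,17],[-0.2,-0.1,1],1],[[0,0,23],[-0.3,-0.1,1],1],[[0,0,28],[-0.4,-0.2,1],1]]' && python3 -c "
from h import *
to(.549,-.153,.1385,20)" && python3 -m jog '[[[0,0,4],[-0.1,-0.1,0],1],[[0,0,8],[-0.3,-0.1,0],1],[[0,0,12],[-0.4,-0.2,0],1],[[0,0,12],[-0.4,-0.2,0],1]]' && python3 -c "
from h import *
to(.549,-.153,.1385,20)"
```

```text
time: 8.55
tool_pos: [0.5489, -0.1527, 0.1401]
ee_rot: [3.141, -0.001, 0.793]
wrist_force: [-0.6, -0.3, -1.7]
width: 0.018
now [ 0.5489 -0.1527  0.1401] [ 1.7997e+02 -4.0000e-02  4.5430e+01] shift mm [-0.2  0.3  1.6] wz 25.4 F [-0.6 -0.3 -1.7] M [0.16 0.07 0.28] w 0.017981345758850874 t 8.55
time: 8.95
tool_pos: [0.5489, -0.1526, 0.14]
ee_rot: [3.141, -0.002, 0.587]
wrist_force: [1.1, 0.4, -2.2]
width: 0.0178
now [ 0.5489 -0.1526  0.14  ] [ 1.7997e+02 -1.0000e-01  3.3640e+01] shift mm [-0.1  0.4  1.5] wz 13.6 F [ 1.1  0.4 -2.2] M [ 0.23 -0.29 -0.02] w 0.01777791084970313 t 8.95
```

```bash
R='from h import *
to(.549,-.153,.1385,20)'; python3 -m jog '[[[0,0,3],[0,0,0],1],[[0,0,6],[-0.2,-0.1,0],1]]' && python3 -c "$R" && python3 -m jog '[[[0,0,3],[0,0,0],1],[[0,0,5],[0,0,0],1]]'  && python3 -c "$R" && python3 -m jog '[[[0,0,2],[0,0,0],1],[[0,0,3],[0,0,0],1]]' && python3 -c "$R"
```

```text
time: 9.15
tool_pos: [0.5489, -0.1525, 0.14]
ee_rot: [3.141, -0.002, 0.482]
wrist_force: [2.2, 1.4, -2.2]
width: 0.018
now [ 0.5489 -0.1525  0.14  ] [ 1.7998e+02 -1.3000e-01  2.7630e+01] shift mm [-0.1  0.5  1.5] wz 7.6 F [ 2.2  1.4 -2.2] M [ 0.37 -0.34  0.2 ] w 0.017970852553682328 t 9.15
time: 9.35
tool_pos: [0.5489, -0.1524, 0.14]
ee_rot: [3.142, -0.002, 0.395]
wrist_force: [2.1, 1.9, -1.9]
width: 0.0179
now [ 0.5489 -0.1524  0.14  ] [ 1.800e+02 -1.400e-01  2.266e+01] shift mm [-0.2  0.5  1.5] wz 2.7 F [ 2.1  1.9 -1.9] M [ 0.3  -0.36  0.26] w 0.01794122494514873 t 9.35
time: 9.55
tool_pos: [0.5489, -0.1526, 0.14]
ee_rot: [3.141, -0.002, 0.345]
wrist_force: [2.2, 1.9, -2.2]
width: 0.0182
now [ 0.5489 -0.1526  0.14  ] [ 1.7998e+02 -1.3000e-01  1.9750e+01] shift mm [-0.1  0.4  1.5] wz -0.3 F [ 2.2  1.9 -2.2] M [ 0.3  -0.42  0.73] w 0.018240106451298477 t 9.55
```

```bash
python3 -m jog '[[[0,0,1.5],[0,0,0],1],[[0,0,2],[0,0,0],1],[[0,0,2],[0,0,0],1]]'
python3 - <<'E'
from h import *
to(.549,-.153,.1385,20)
crop("side",335,215,70,60,10,"pics/c7.png")
E
```

```text
time: 9.85
tool_pos: [0.5488, -0.1529, 0.14]
ee_rot: [3.141, -0.002, 0.308]
wrist_force: [2.9, 1.8, -1.6]
width: 0.0184
now [ 0.5488 -0.1529  0.14  ] [ 1.7997e+02 -1.2000e-01  1.7660e+01] shift mm [0.1 0.2 1.5] wz -2.3 F [ 2.9  1.8 -1.6] M [ 0.32 -0.71  0.9 ] w 0.01838842313652948 t 9.85
```

View pics/c7.png

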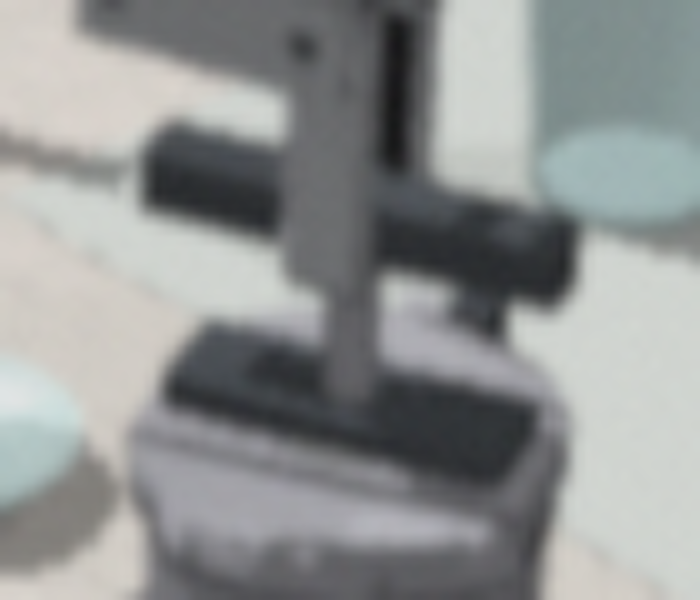

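```bash
R='from h import *
to(.549,-.153,.1385,20)'; python3 -m jog '[[[0,0,-2],[0,0,0],1],[[0,0,-4],[0,0,0],1],[[0,0,-5],[0,0,0],1],[[0,0,-5],[0,0,0],1]]' && python3 -c "$R" && python3 -m jog '[[[0,0,0],[0,0,-4],1],[[0,0,0],[0,0,-8],1],[[0,0,0],[0,0,-12],1],[[0,0,0],[0,0,-16],1],[[0,0,0],[0,0,-22],1]]' && python3 -c "$R"
```

```text
time: 10.3
tool_pos: [0.5485, -0.1532, 0.1399]
ee_rot: [3.141, -0.001, 0.394]
wrist_force: [3.7, 1.3, -1.4]
width: 0.0177
now [ 0.5485 -0.1532  0.1399] [ 1.7996e+02 -8.0000e-02  2.2550e+01] shift mm [0.5 0.  1.4] wz 2.5 F [ 3.7  1.3 -1.4] M [ 0.34 -0.89  0.11] w 0.017659715526585223 t 10.3
time: 10.8
tool_pos: [0.5462, -0.1534, 0.1606]
ee_rot: [-3.14, 0.005, 0.393]
wrist_force: [0.2, -0.1, -3.4]
width: 0.0179
now [ 0.5462 -0.1534  0.1606] [-179.88    0.26   22.53] shift mm [ 2.7  0.7 22.1] wz 2.5 F [ 0.2 -0.1 -3.4] M [0.   0.07 0.03] w 0.017857406945693082 t 10.8
```

```bash
python3 -m jog '[[[0,0,0],[0,0,-15],1],[[0,0,0],[0,0,-35],1],[[0,0,0],[0,0,-44],1]]' && python3 -m jog '[[[0,0,0],[5,-23,0],1],[[0,0,0],[12,-58,0],1],[[0,0,0],[19,-93,0],1],[[0,0,0],[26,-128,0],1],[[0,0,0],[32,-155,0],1]]' && python3 -m jog '[[[0,0,-8],[7,-34,0],1],[[0,0,-16],[14,-68,0],1],[[0,0,-25],[21,-100,0],1],[[0,0,-33],[27,-132,0],1],[[0,0,-41],[32,-154,0],1]]' && python3 -m jog '[[[0,0,-8],[0,0,0],1],[[0,0,-16],[0,0,0],1],[[0,0,-25],[0,0,0],1],[[0,0,-33],[0,0,0],1],[[0,0,-41],[0,0,0],1]]' && python3 -m jog '[[[0,0,-8],[0,0,0],1],[[0,0,-11],[0,0,0],1],[[0,0,-11],[0,0,0],1],[[0,0,-11],[0,0,0],1]]'
python3 - <<'E'
from h import *
to(.4898,.1575,.125,115.5)
p,d=crop("top",340,180,100,80,8,"pics/c8.png")
P=cloud("top",d);Z=P[...,2]
c=np.array([.5484,-.1529]);rr=np.hypot(P[...,0]-c[0],P[...,1]-c[1]);an=np.degrees(np.arctan2(P[...,1]-c[1],P[...,0]-c[0]))
m=(rr>.059)&(rr<.075)&(Z>.085)&(Z<.106)
print(np.histogram(an[m],np.arange(-20,100,6)))
s,_=eyes.snapshot("side");cv2.imwrite("pics/s9.png",s[...,::-1])
E
```

```text
time: 11.1
tool_pos: [0.5485, -0.1536, 0.2087]
ee_rot: [3.139, -0.002, 0.394]
wrist_force: [0.2, -0.2, -2.5]
width: 0.018
time: 11.6
tool_pos: [0.5172, 0.0039, 0.2062]
ee_rot: [-3.141, -0.0, 0.395]
wrist_force: [-0.9, -0.8, -3.0]
width: 0.018
time: 12.1
tool_pos: [0.4875, 0.1585, 0.2062]
ee_rot: [-3.142, -0.0, 1.117]
wrist_force: [0.4, 0.4, -2.6]
width: 0.0178
time: 12.6
tool_pos: [0.4882, 0.1566, 0.2061]
ee_rot: [-3.142, 0.0, 1.831]
wrist_force: [0.1, -0.0, -3.7]
width: 0.0177
time: 13.0
tool_pos: [0.4883, 0.1567, 0.2059]
ee_rot: [3.141, 0.0, 2.016]
wrist_force: [-0.5, 0.7, -3.3]
width: 0.0178
now [0.4883 0.1567 0.2059] [1.7999e+02 1.0000e-02 1.1552e+02] shift mm [ 0.1  1.7 80.9] wz 0.0 F [-0.5  0.7 -3.3] M [ 0.04  0.02 -0.01] w 0.017756973856849104 t 13.0
(array([ 0,  0,  0,  0,  5, 17, 17, 11, 11,  0,  0,  0,  0,  0,  0,  0,  0,
        0,  0]), array([-20, -14,  -8,  -2,   4,  10,  16,  22,  28,  34,  40,  46,  52,
        58,  64,  70,  76,  82,  88,  94]))
```

View pics/c8.png

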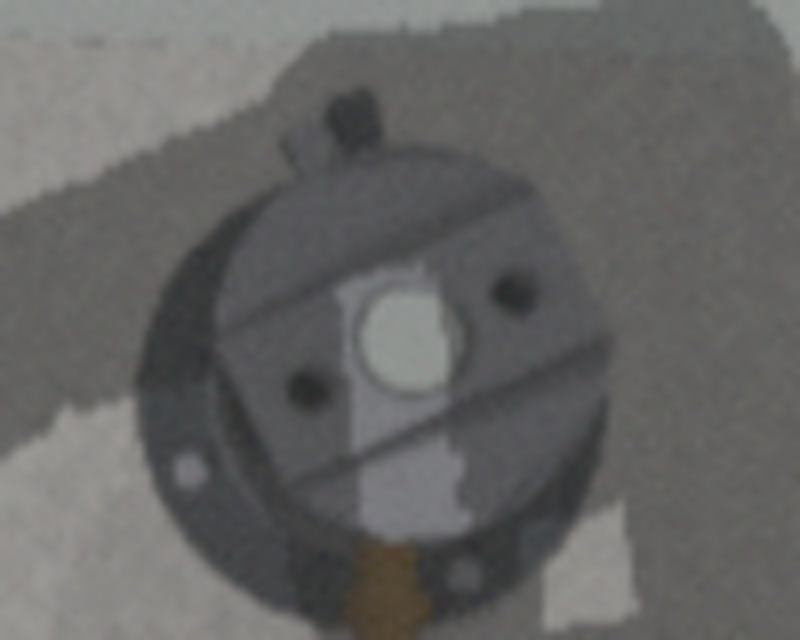

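The tab (crop 305,150) sits right against the post (355,120), with the hole line at −64.7°, where I predicted home to be. Now I check that the spanner hasn't turned in the grip before setting it down.

Run:
```python
from h import *
P0=cloud("side",np.load("pics/side0.npy"));p,d=eyes.snapshot("side");P=cloud("side",d);V=p.max(2);V0=cv2.imread("pics/side0.png").max(2)
dz=.2059-.0925
for nm,Q,v,z in(("head0",P0,V0,.060),("head",P,V,.060+dz),("hand0",P0,V0,.12),("hand",P,V,.12+dz)):
    m=(np.hypot(Q[...,0]-.488,Q[...,1]-.157)<.07)&(abs(Q[...,2]-z)<.0045)&(v<95)
    q=Q[m]; r=cv2.minAreaRect(q[:,:2].astype(np.float32)); a=np.linalg.svd(q[:,:2]-q[:,:2].mean(0))[2][0]
    f=np.linalg.lstsq(np.c_[(q[:,:2]-q[:,:2].mean(0)),np.ones(len(q))],q[:,2],rcond=None)[0]
    print(nm,m.sum(),np.round(r[0],4),np.round(r[1],4),round(r[2],1),"pca",np.degrees(np.arctan2(a[1],a[0])).round(1),"z",f.round(4))
```

```text
head0 176 [0.4867 0.1567] [0.0899 0.0348] 24.7 pca -158.6 z [-0.0032  0.0229  0.06  ]
head 171 [0.4872 0.1549] [0.0928 0.0324] 26.3 pca -155.6 z [0.0046 0.0151 0.1737]
hand0 141 [0.4884 0.1551] [0.1099 0.0209] 28.1 pca -154.1 z [-0.0103  0.0219  0.1199]
hand 127 [0.4864 0.1516] [0.1063 0.0384] 11.6 pca -154.9 z [-0.0107  0.0301  0.2333]
```

```bash
R='from h import *
to(.4895,.1575,.0925,115.5)'; python3 -m jog '[[[0,0,0],[0.5,1.2,15],1],[[0,0,0],[0.5,1.2,35],1],[[0,0,0],[0.5,1.2,60],1],[[0,0,0],[0.5,1.2,80],1],[[0,0,0],[0.5,1.2,92],1]]' && python3 -m jog '[[[0,0,0],[0,0,5],1],[[0,0,0],[0,0,10],1],[[0,0,0],[0,0,14],1],[[0,0,0],[0,0,17],1],[[0,0,0],[0,0,17],1]]' && python3 -c "$R" && python3 -m jog '[[[0,0,0],[0,0,1],1],[[0,0,0],[0,0,2],1],[[0,0,0],[0,0,3],1],[[0,0,0],[0,0,3],1]]' && python3 -c "$R"
```

```text
time: 13.65
tool_pos: [0.4876, 0.1575, 0.1102]
ee_rot: [-3.137, -0.001, 2.017]
wrist_force: [0.1, 0.4, -2.9]
width: 0.018
time: 14.15
tool_pos: [0.4894, 0.1578, 0.0967]
ee_rot: [3.141, 0.0, 2.018]
wrist_force: [-0.5, -0.3, -3.3]
width: 0.0176
now [0.4894 0.1578 0.0967] [179.98   0.   115.6 ] shift mm [-0.3 -0.   4.2] wz 0.1 F [-0.5 -0.3 -3.3] M [0.03 0.07 0.06] w 0.01759151537921418 t 14.15
time: 14.55
tool_pos: [0.4892, 0.1578, 0.0934]
ee_rot: [-3.142, -0.0, 2.018]
wrist_force: [-0.4, 0.3, -3.2]
width: 0.0175
now [0.4892 0.1578 0.0934] [-180.    -0.   115.6] shift mm [-0.4  0.2  0.9] wz 0.1 F [-0.4  0.3 -3.2] M [0.06 0.01 0.01] w 0.017470629095468454 t 14.55
```

```bash
R='from h import *
to(.4895,.1575,.0925,115.5)'; python3 -m jog '[[[0,0,0],[0,0,0.5],1],[[0,0,0],[0,0,1],1],[[0,0,0],[0,0,1.3],1],[[0,0,0],[0,0,1.3],1]]' && python3 -c "$R" && python3 -m jog '[[[0,0,0],[0,0,0],0.6],[[0,0,0],[0,0,0],0.2],[[0,0,0],[0,0,0],-1],[[0,0,0],[0,0,0],-1],[[0,0,0],[0,0,0],-1]]' && python3 -m jog '[[[0,0,0],[0,0,0],-1],[[0,0,0],[0,0,0],-1],[[0,0,0],[0,0,0],-1],[[0,0,0],[0,0,0],-1],[[0,0,0],[0,0,0],-1]]' && python3 -c "$R"
```

```text
time: 14.95
tool_pos: [0.4893, 0.1578, 0.0925]
ee_rot: [3.141, 0.0, 2.018]
wrist_force: [-1.2, -0.6, -2.0]
width: 0.0178
now [0.4893 0.1578 0.0925] [179.98   0.   115.6 ] shift mm [-0.4  0.  -0. ] wz 0.1 F [-1.2 -0.6 -2. ] M [0.06 0.1  0.03] w 0.01779262134202534 t 14.95
time: 15.45
tool_pos: [0.4895, 0.1578, 0.0924]
ee_rot: [3.141, 0.0, 2.018]
wrist_force: [0.6, 0.2, -0.4]
width: 0.047
time: 15.95
tool_pos: [0.4892, 0.1578, 0.0922]
ee_rot: [3.142, -0.0, 2.018]
wrist_force: [0.2, -0.8, 0.2]
width: 0.0871
now [0.4892 0.1578 0.0922] [180.   -0.  115.6] shift mm [-0.4  0.1 -0.3] wz 0.1 F [ 0.2 -0.8  0.2] M [ 0.05 -0.    0.04] w 0.08709886418836339 t 15.95
```

Released. Retreat straight up, then back toward the start (tool −y/+x side), and check.

```bash
python3 -m jog '[[[0,0,0],[0,0,-15],-1],[[0,0,0],[0,0,-40],-1],[[0,0,0],[0,0,-70],-1],[[0,0,0],[0,0,-95],-1],[[0,0,0],[0,0,-115],-1]]' && python3 -m jog '[[[0,0,0],[20,-30,0],-1],[[0,0,0],[45,-60,0],-1],[[0,0,0],[70,-90,0],-1],[[0,0,0],[100,-125,0],-1],[[0,0,0],[120,-150,0],-1]]' && python3 -m jog '[[[0,0,0],[30,-30,0],-1],[[0,0,0],[60,-60,0],-1],[[0,0,0],[80,-80,0],-1],[[0,0,0],[80,-80,0],-1]]'
python3 - <<'E'
from h import *
to(.4895,.1575,.0925,115.5)
pt,dt=eyes.snapshot("top");ps,ds=eyes.snapshot("side")
a=cv2.resize(pt[180:290,225:425,::-1],None,fx=4,fy=4,interpolation=2)[:300]
s=cv2.resize(ps[180:255,230:430,::-1],None,fx=4,fy=4,interpolation=2)
a=cv2.resize(pt[180:290,225:425,::-1],None,fx=2.7,fy=2.7,interpolation=2)
o=np.zeros((600,800,3),np.uint8);o[:297,:540]=a;o[300:600]=s;cv2.imwrite("pics/fin.png",o)
for nm,d in(("before",np.load("pics/top0.npy")),("after",dt)):
    P=cloud("top",d);m=(np.hypot(P[...,0]-.488,P[...,1]-.157)<.07)&(abs(P[...,2]-.12)<.007);r=cv2.minAreaRect(P[m][:,:2].astype(np.float32));print(nm,m.sum(),np.round(r[0],4),np.round(r[1],4),round(r[2],1),P[m][:,2].mean())
p0=cv2.imread("pics/top0.png")[:,:,::-1]
for nm,(x,y,r) in dict(dish=(323,228,14),jar=(140,210,16),beaker=(510,253,18),blue=(243,178,20)).items():
    g0,g1=[cv2.Laplacian(cv2.GaussianBlur(cv2.cvtColor(np.ascontiguousarray(q[y-r-6:y+r+6,x-r-6:x+r+6]),cv2.COLOR_RGB2GRAY),(0,0),1.5).astype(np.float32),5) for q in(p0,pt)]
    print(nm,"px shift",cv2.phaseCorrelate(g0,g1,cv2.createHanningWindow(g0.shape[::-1],5)))
E
```

```text
time: 16.45
tool_pos: [0.4897, 0.1579, 0.2092]
ee_rot: [3.139, 0.0, 2.018]
wrist_force: [0.3, -0.9, 0.3]
width: 0.0941
time: 16.95
tool_pos: [0.2999, 0.2015, 0.2073]
ee_rot: [3.141, -0.001, 2.018]
wrist_force: [0.6, -0.6, -0.3]
width: 0.0943
time: 17.35
tool_pos: [0.1932, 0.2395, 0.2077]
ee_rot: [3.14, -0.001, 2.023]
wrist_force: [-0.2, 0.4, -0.1]
width: 0.0941
now [0.1932 0.2395 0.2077] [ 1.7991e+02 -7.0000e-02  1.1590e+02] shift mm [-203.2  230.7  115.2] wz 0.4 F [-0.2  0.4 -0.1] M [ 0.11  0.01 -0.01] w 0.09410694779229162 t 17.35
before 421 [0.4886 0.1573] [0.1093 0.0183] 25.5 0.11914882057776172
after 423 [0.4885 0.1568] [0.1102 0.0181] 26.5 0.11886291174750375
dish px shift ((0.07200039982660655, -0.10006242496703521), 1.141047383248806)
jar px shift ((0.541274130014088, 0.49418878776495134), 1.2462806130044255)
beaker px shift ((0.17885321529765363, 0.08780174858726397), 1.2580541877282991)
blue px shift ((0.010132007164454393, -0.007401428500024565), 1.1965188286759072)
```

View pics/fin.png

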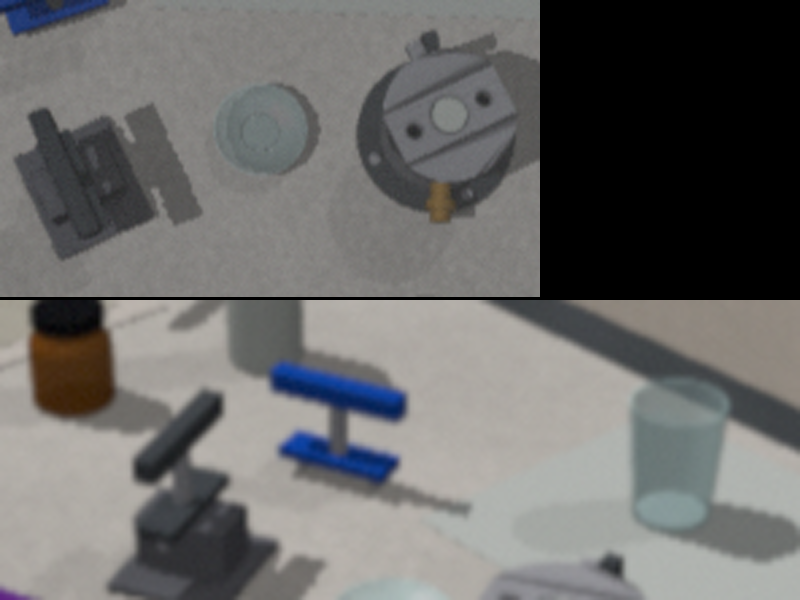

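The final picture shows the spanner upright on the grey rest (65,170 in the top crop), the tab against the post (425,45), and the dish in place. Handing in.

```bash
python3 -c "
from bench import close_job
print(close_job())"
```

```text
the job is handed in; nothing more can be done
None
```

I took the dark spanner from the grey rest, put both prongs into the collar's holes and turned the collar clockwise until it met the stop post. Then I lifted the spanner off, set it back on its rest and handed the job in at about 17.4 s, with the arm clear and touching nothing.

**Collar:** The turning torque rose from about 0.26 to 0.9 N m at the end of the turn. The picture afterwards shows the tab against the post, and the hole line at −64.7°, against about −64° predicted for home.

**Spanner:** It stands upright on the rest, within about 0.5 mm and 1° of where it started.

**Glassware:** The dish and short beaker moved no more than about 0.2 px. The jar read about 0.7 px (1–2 mm), which I put down to changed arm shadow. I did not check this further; nothing went near it.

**Disagreement:** Before insertion the side and top cameras differed by about 2 mm on where the prongs were over the holes. I took a position between them, and the prongs went in with no contact force. I turned the collar with the spanner's head about 1–2 mm above the collar face, so the prongs were not quite fully in.

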